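Slide the eye-shadow palette home past its spring stop

ROBOT

A 6-joint arm with a two-finger parallel gripper is mounted at the origin on the work surface. World frame = base frame: x ahead of the robot, y to its left, z up, the work surface at z = 0. Lengths are in m, angles in rad, forces in N, time in s.
With the tool pointing down it reaches from about 0.3 to 0.775 m from the base axis. Payload 14.6 kg.
Tool frame: the origin (TCP) lies at the very end of the fingers, on their centre line; the grasp point (between the pads) lies behind it (env.hold_point_z is the z of the grasp point in the tool frame, in m); z points along the fingers, y is the direction in which the jaws open and shut (so a half turn about z gives the same grasp; the last joint's range is limited). The gripper opens to 94 mm and grips with 3 to 60 N. Pads are 16 mm wide; open, the fingers measure 119 mm over their backs; the gripper's body (75 mm by 177 mm) begins 78 mm behind the grasp point.
Start: joints at [1.121, 0.3, 1.521, -0, 1.321, -0.067], TCP at [0.205, 0.51, 0.172] pointing down, gripper open.
Joint ranges: [-3.03, 3.03], [-0.79, 2.21], [0.23, 2.52], [-1.04, 4.18], [0, 3.07], [-2.55, 2.55]. Speed limits (rad/s): [2.22, 2.22, 2.57, 3.14, 3.14, 3.14].

INTERFACE

Orientations are given as a 3x3 rotation matrix whose columns are the frame's x, y, z axes.
In Python, from bench import env, cams gives the robot as it stands. The module is installed in compiled form; this text tells all that it offers. Calls block until the motion is done:
- env.movep(position, orientation): joint-space move of the TCP to a pose.
- env.line_to(position, feed=0.15, rot=None): straight line of the TCP; rot=None keeps the orientation; feed is the mean speed in m/s.
- env.move_j(angles): joint-space move.
- env.move_gripper(opening, f_grip=None): finger opening in m; f_grip is the grip in N (None keeps the last); returns when the fingers have stopped.
- env.hold(seconds).
- env.inverse_kinematics(position, orientation): joint angles nearest the present ones, or None.
- env.get_obs(): the state.
- cams.get_image(name): name is "side" or "top" or "wrist"; returns the picture (384x512x3 uint8, red, green, blue); there is no depth.
- cams.calibration(name): a dict with "mtx" (3x3 intrinsics, pixels), "origin" and "rotation" of the camera in the world; the wrist camera has in their place "hand_eye" (4x4, takes a point from camera to tool coordinates, whose origin is the TCP and whose axes are the flange's). Camera axes: x right, y up, looking along -z (the intrinsics and any distortion apply to the point x, -y, -z); pixel columns grow to the right and rows downward; lengths in m; the calibration is good to about 2 mm. A picture is of the moment at which its call begins: read the wrist's pose just before it. calibration takes no time and is no camera call.
A pose or a line that the arm cannot do raises env.IKError and nothing moves.
- env.job_done(): hands the job in, once; it reports no verdict.
The state is a dict: "clock": time; "joint_positions": joint angles; "joint_velocities": joint speeds; "joint_torque": joint torques, N m; "tool_pos": TCP position; "eef_rot": TCP orientation; "contact_force": force on the tool from outside, world axes, zero at the start; "wrist_torque": the same for the moment, N m; "width": finger opening in m.
Only numpy, scipy, OpenCV 4.12 (cv2) and the standard library are available. Lean on these libraries where they do the work, as an engineer would, in place of code of your own. Each camera call takes 0.05 s, during which the arm holds its last target.

TASK

On the make-up table, press the spring stop of the palette holder down with the fingertips by its long pad, and while keeping it down push the eye-shadow palette along the holder, over the two teeth, until it is fully home against the end wall; then let go so that the stop springs back up behind the palette's ears, and move clear. Only press and push: do not lift the palette, and leave the cosmetics standing around the holder where they are.

Things in the scene. Friction and masses are not known exactly. Their poses are not given: they have to be found in the camera images.
- holder: Aluminium palette holder fixed to the table. Origin on the table on its middle line; x is the way the palette slides, z up (yaw within 0.4 rad of the robot's x). Two rails, top 28 mm high, at y = 38 to 51.5 mm either side, from x = -28 to 121 mm; guide walls outside them to y = 59.5 mm, 34 mm high. End wall's face at x = 121 mm, 46 mm high. Before x = -28 mm only a base plate and the pad.
- palette: Black palette with 12 round pans, 80 (x) by 100 (y) by 16 mm, 0.15 to 0.3 kg, loose on the rails, 1.5 mm side play; origin at the centre of its underside, 28 mm above the table, axes as the holder's. Ears at its x = -30 to -16 mm reach y = 82 mm either side, 36 to 44 mm above the table. Origin starts at holder x = 27 to 43 mm; fully home, against the end wall, it is at 81 mm.
- push_face (a point): Middle of the palette's rear face, the one to push: 80 mm behind its front face, 8 mm above its underside (36 mm above the table); the face is 100 mm wide and 16 mm high.
- stop (a joint): Downward travel of the spring stop, m: 0 up (as it starts), 0.014 fully down. One steel piece: long pad on the middle line, cross bar under the rails, two upright teeth. The teeth block the palette's ears when up and clear them when more than 8 mm down. The spring resists with about 2 N at first and 7 N fully down, and lifts the stop again when let go. Pressed hard on its bottom, it drags on a tip.
- pad_top (a point): Point on top of the stop's pad, on the middle line at holder x = -45 mm, 25 mm above the table when up; goes down with it. The flat pad is 44 mm wide and runs from holder x = -75 to 55 mm, on under the palette with 3 mm of air, so a fingertip can stay on it through the whole push.
- tooth (a point): Top centre of the stop's left (+y) tooth, at holder x = 41, y = 74 mm, 44 mm above the table when up; each tooth is 12 mm (x) by 16 mm (y), the other is at y = -74 mm. The ears are past the teeth when the palette's origin is beyond holder x = 77 mm.
- foundation: Bystander: upright skin-coloured foundation bottle, 36 mm across, 100 mm high, black cap; origin at the centre of its underside.
- cream_jar: Bystander: white cream jar, 56 mm across, 45 mm high; origin at the centre of its underside.
- lipstick: Bystander: upright black lipstick tube, 24 mm across, 74 mm high; origin at the centre of its underside.
- compact: Bystander: closed black round powder compact lying flat, 72 mm across, 15 mm high; origin at the centre of its underside.
Mind the look-alikes: they are no part of the job. Of the things shaped like the holder, the aluminium one is meant.

How it is judged:
By the outcome, as a careful person would: the job done as asked, in the order asked, and still so for the second after the job is handed in, with the robot touching nothing.
It also fails if it takes over 40 s, if anything falls off the work surface, if the arm or the gripper's body presses on something with over 40 N, if the wrist force passes 120 N, or if a joint passes its speed limit or range.

## Working session

There is one attempt and no reset: what is moved stays moved. The work goes in short steps, each a Python script; the robot and the scene stay as the last script left them, time stands still between calls to the robot, and variables do not carry over. Pictures are saved under pics/ and viewed, and the job is handed in when it is done.

```bash
mkdir -p pics
python3 - <<'E'
from bench import env,cams
import cv2
for n in("side","top","wrist"):
    im=cams.get_image(n); cv2.imwrite(f"pics/{n}0.png",im[:,:,::-1])
    c=cams.calibration(n); print(n,{k:v.tolist() if hasattr(v,'tolist') else v for k,v in c.items()})
o=env.get_obs(); print(o); print(env.hold_point_z)
E
```

```text
side {'mtx': [[445.04269803767147, 0.0, 252.0528893322757], [0.0, 445.04269803767147, 191.7177482631804], [0.0, 0.0, 1.0]], 'origin': [0.16076766958419433, -0.667230483421757, 0.7155044313268093], 'rotation': [[0.8987420988799406, 0.2894525738320412, -0.32936278964522664], [-0.4380722601657495, 0.5604465417998654, -0.7028459067660874], [-0.01885032026653513, 0.7759619071105093, 0.6304980445166111]]}
top {'mtx': [[422.39956374686295, 0.0, 249.26084643997686], [0.0, 422.39956374686295, 192.01776299295437], [0.0, 0.0, 1.0]], 'origin': [0.35918285851812826, 0.10637789811242704, 1.0774736818323205], 'rotation': [[0.01103553008874496, 0.9913805366244548, -0.13054826187226143], [-0.9999313830157293, 0.011454132479076319, 0.0024560353016232508], [0.003930182681689905, 0.1305122003927599, 0.99143891350538]]}
wrist {'mtx': [[288.89560968683656, 0.0, 255.25418812770798], [0.0, 288.89560968683656, 184.92306499404685], [0.0, 0.0, 1.0]], 'hand_eye': [[9.75548490048098e-05, 0.9638261084226207, 0.26653184276171443, 0.07677048233024286], [0.999999988731333, -0.00012443903137258918, 8.397773116479525e
[... 257 characters left out ...]
 1.32069812e+00, -6.65711050e-02]), 'joint_velocities': array([ 0.00114133, -0.00265838, -0.00164335, -0.00030741,  0.00216836,
       -0.00179761]), 'joint_torque': array([ 2.49114419e-03, -5.31964660e+01, -3.52817059e+01,  7.09562679e-02,
        2.36609078e-02, -7.54289567e-05]), 'tool_pos': array([0.20533208, 0.50999854, 0.17203948]), 'eef_rot': array([[-9.27624938e-01,  3.73512855e-01, -3.49738168e-04],
       [ 3.73513016e-01,  9.27624624e-01, -7.64469163e-04],
       [ 3.88866772e-05, -8.39772418e-04, -9.99999647e-01]]), 'contact_force': array([ 0.39665796,  0.38500939, -0.56590297]), 'wrist_torque': array([-0.00547813, -0.02233744, -0.04054525]), 'width': 0.09397617219098454}
-0.0188
```

View pics/side0.png

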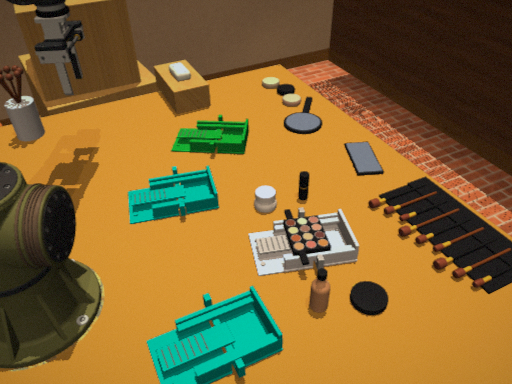

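View pics/top0.png

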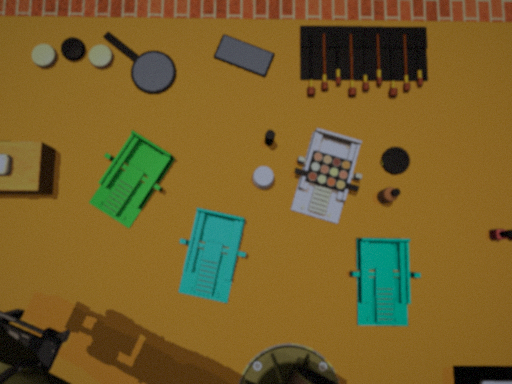

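View pics/wrist0.png

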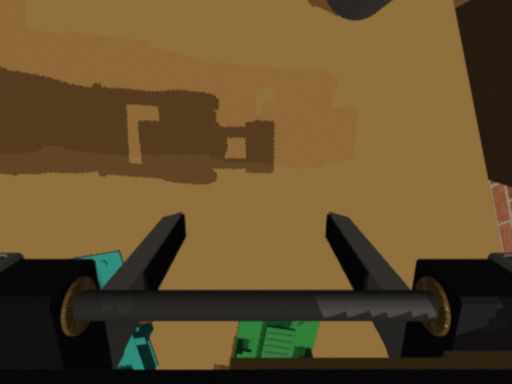

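The aluminium holder is the grey-white one: top image about (327,175), side image about (305,240). The look-alikes are two teal holders at top (212,255) and (383,282), and a green one at top (132,178). Only the grey one is aluminium-coloured, carries the black palette and has the cosmetics around it. I'll confirm that in a crop.

```bash
cat > h.py <<'E'
import numpy as np,cv2
from bench import env,cams
def cam(n,obs=None):
    c=cams.calibration(n); K=np.array(c["mtx"])
    if n=="wrist":
        H=np.array(c["hand_eye"]);R=obs["eef_rot"]@H[:3,:3];o=obs["tool_pos"]+obs["eef_rot"]@H[:3,3]
    else: R=np.array(c["rotation"]);o=np.array(c["origin"])
    return K,R,o,{k:v for k,v in c.items() if 'dist' in k}
def cast(C,uv,z):
    K,R,o,_=C; uv=np.atleast_2d(np.float64(uv))
    d=np.c_[(uv[:,0]-K[0,2])/K[0,0],-(uv[:,1]-K[1,2])/K[1,1],-np.ones(len(uv))]@R.T
    return o+d*((z-o[2])/d[:,2])[:,None]
def proj(C,P):
    K,R,o,_=C; p=(np.atleast_2d(P)-o)@R; return np.c_[K[0,0]*p[:,0]/-p[:,2]+K[0,2],-K[1,1]*p[:,1]/-p[:,2]+K[1,2]]
E
python3 - <<'E'
from h import *
t=cv2.imread("pics/top0.png");s=cv2.imread("pics/side0.png")
a=cv2.resize(t[110:240,240:430],None,fx=4,fy=4,interpolation=cv2.INTER_CUBIC)[:520]
cv2.imwrite("pics/crop_top.png",a)
cv2.imwrite("pics/crop_side.png",cv2.resize(s[165:325,235:400],None,fx=3.6,fy=3.6,interpolation=cv2.INTER_CUBIC))
T=cam("top")
print(cast(T,[(305,217),(335,221),(318,129),(361,138)],0.03).round(3))
E
```

```text
[[ 0.436 -0.035  0.03 ]
 [ 0.427 -0.11   0.03 ]
 [ 0.661 -0.07   0.03 ]
 [ 0.639 -0.179  0.03 ]]
```

View pics/crop_top.png

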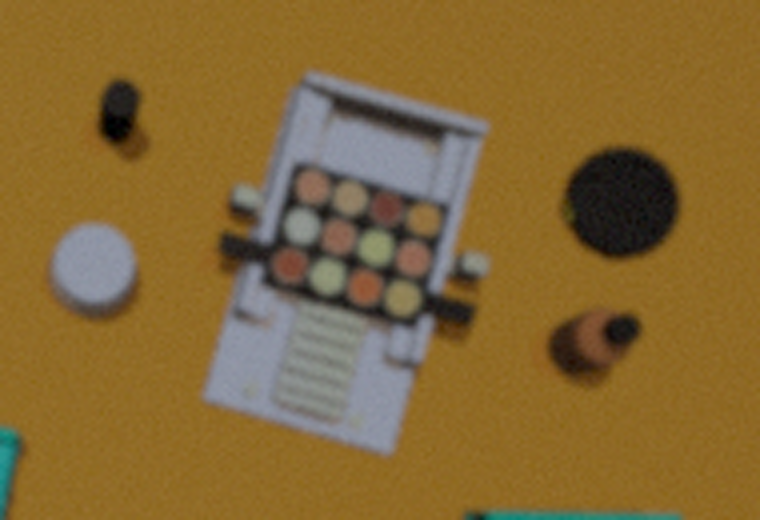

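View pics/crop_side.png

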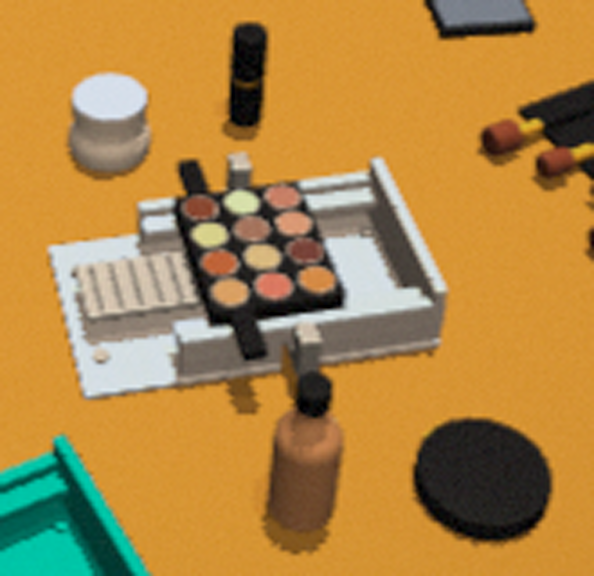

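The crops confirm it: a grey aluminium holder with the black 12-pan palette, ribbed pad behind it, and teeth at crop_top (245,197) and (473,265), just ahead of the ears. The bottle is on the −y side; the jar and lipstick are on +y. Next I measure.

Run:
```python
from h import *
T=cam("top")
f=lambda u,v:(240+(u-1.5)/4,110+(v-1.5)/4)
tt=cast(T,[f(245,195),f(473,265)],.044)
def frame(l,r):
    e=(l-r)[:2];n=np.linalg.norm(e);e/=n;x=np.array([e[1],-e[0]]);m=(l+r)[:2]/2
    return m-x*.041,np.arctan2(x[1],x[0]),n
o,y,n=frame(tt[0],tt[1]);print("teeth",o,y,n)
R=np.array([[np.cos(y),-np.sin(y)],[np.sin(y),np.cos(y)]])
L=lambda P:(P[:,:2]-o)@R
print("endwall outer corners z46",L(cast(T,[f(308,70),f(487,125)],.046)).round(4))
print("pad rear z25",L(cast(T,[f(274,403),f(339,421)],.025)).round(4))
print("base rear z0",L(cast(T,[f(205,400),f(393,455)],.003)).round(4))
print("palette corners",L(cast(T,[f(298,163),f(446,207),f(266,288),f(418,323)],.044)).round(4))
print("foundation cap,lip,jar,compact",L(cast(T,[f(623,328),f(122,92),f(95,262),f(622,200)],0.08)).round(3))
# side view check
S=cam("side"); g=lambda u,v:(235+(u-1.3)/3.6,165+(v-1.3)/3.6)
q=cast(S,[g(239,158),g(307,330)],.044);print("side teeth",frame(q[0],q[1]),L(q))
a=o+R@[.041-.041-.0,0]
```

```text
teeth [ 0.52085568 -0.08287493] -0.29277938301626844 0.14764648871926886
endwall outer corners z46 [[ 0.1292  0.0589]
 [ 0.1289 -0.058 ]]
pad rear z25 [[-0.076   0.0178]
 [-0.0747 -0.0241]]
base rear z0 [[-0.0846  0.0579]
 [-0.0824 -0.0662]]
palette corners [[ 0.0705  0.048 ]
 [ 0.0713 -0.048 ]
 [-0.0114  0.0447]
 [-0.0042 -0.0511]]
foundation cap,lip,jar,compact [[ 0.022 -0.162]
 [ 0.071  0.165]
 [-0.034  0.15 ]
 [ 0.097 -0.142]]
side teeth (array([ 0.52408959, -0.08486037]), np.float64(-0.28095397315452336), np.float64(0.14920328816303108)) [[ 0.04378427  0.07411365]
 [ 0.04554862 -0.07507921]]
```

```bash
cat >> h.py <<'E'
O=np.array([.522,-.0835]);YAW=-.29
def set_(o,y):
    global O,YAW;O=np.array(o);YAW=y
def W(x,y,z):
    return np.array([O[0]+x*np.cos(YAW)-y*np.sin(YAW),O[1]+x*np.sin(YAW)+y*np.cos(YAW),z])
def ROT():
    h=np.array([np.cos(YAW),np.sin(YAW),0]);k=np.array([-h[1],h[0],0]); return np.c_[-h,k,[0,0,-1.]]
E
python3 - <<'E'
from h import *
env.move_gripper(0.012,f_grip=10)
p=W(-.045,0,.20);print(env.inverse_kinematics(p,ROT()),env.inverse_kinematics(W(.035,0,.013),ROT()))
env.movep(p,ROT()); env.hold(.2)
ob=env.get_obs();im=cams.get_image("wrist");np.savez("w1.npz",p=ob["tool_pos"],r=ob["eef_rot"])
cv2.imwrite("pics/w1.png",im[:,:,::-1]);print(ob["clock"],ob["tool_pos"],ob["contact_force"],ob["width"])
E
```

```text
[-2.22121646e-01  1.30211614e-01  1.66199215e+00 -4.44089210e-16
  1.34938889e+00 -1.50291797e+00] [-2.31770945e-01  5.09090747e-01  1.62903627e+00 -4.44089210e-16
  1.00346564e+00 -1.51256727e+00]
3.9417 [ 0.47893946 -0.07023252  0.19996054] [-0.38605916  0.48708439 -0.13435578] 0.012070739538210001
```

View pics/w1.png

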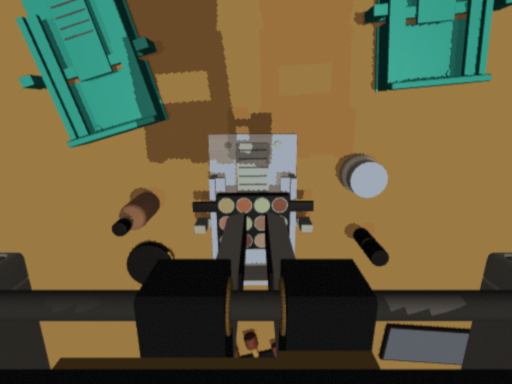

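The wrist view shows the holder square in the image: pad at about (253,165), palette rear edge at row ~193, ears at (204,207) and (303,206), teeth at (201,229) and (307,228). The bottle at (135,215) and jar at (365,178) are well outside the finger path.

Run:
```python
from h import *
im=cv2.imread("pics/w1.png");cv2.imwrite("pics/w1c.png",cv2.resize(im[125:245,175:335],None,fx=5,fy=5,interpolation=cv2.INTER_CUBIC))
```

```text
(no output)
```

View pics/w1c.png

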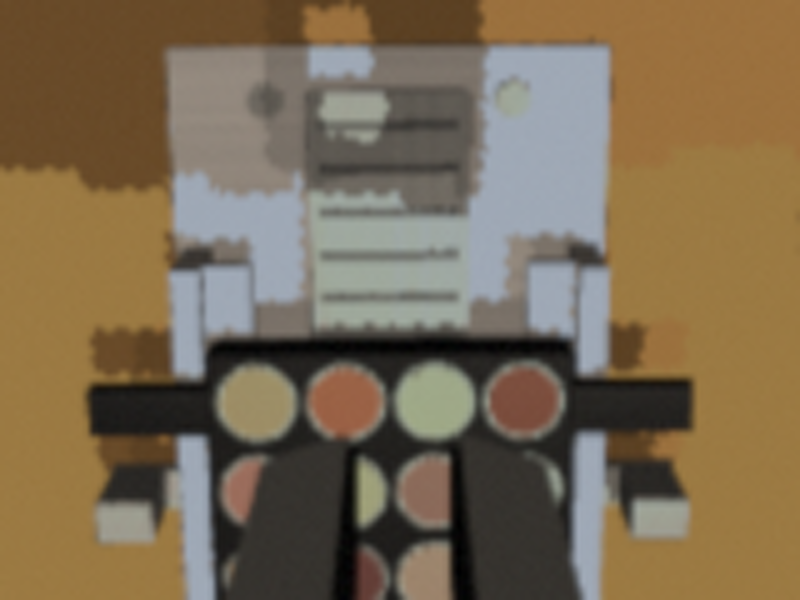

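Run:
```python
from h import *
d=np.load("w1.npz");C=cam("wrist",dict(tool_pos=d["p"],eef_rot=d["r"]));print(C[3])
g=lambda *a:[(175+(u-2)/5,125+(v-2)/5) for u,v in a]
q=cast(C,g((127,522),(661,518)),.044)
e=(q[0]-q[1])[:2];print("dist",np.linalg.norm(e))
e=-e # left tooth is at image right
x=np.array([e[1],-e[0]])/np.linalg.norm(e);y=np.arctan2(x[1],x[0]);o=(q[0]+q[1])[:2]/2-x*.041;print(o,y)
R=np.array([[np.cos(y),-np.sin(y)],[np.sin(y),np.cos(y)]])
L=lambda P:((P[:,:2]-o)@R).round(4)
print("pad rear",L(cast(C,g((308,88),(473,88)),.025)))
print("base rear",L(cast(C,g((167,46),(610,46)),.003)))
print("pal rear top",L(cast(C,g((210,352),(574,350)),.044)))
print("ears rear/front top",L(cast(C,g((92,390),(690,385),(92,433),(690,430)),.044)))
print("guide rear z34",L(cast(C,g((172,266),(606,266)),.034)))
```

```text
{}
dist 0.1473413406807957
[ 0.52292192 -0.08573109] -0.2809919833443089
pad rear [[-0.0756 -0.0219]
 [-0.0753  0.0222]]
base rear [[-0.085  -0.0626]
 [-0.084   0.0615]]
pal rear top [[-0.008  -0.0486]
 [-0.0077  0.0485]]
ears rear/front top [[ 0.0025 -0.0808]
 [ 0.0024  0.0799]
 [ 0.0148 -0.0816]
 [ 0.0152  0.0805]]
guide rear z34 [[-0.0292 -0.0592]
 [-0.0282  0.0578]]
```

The wrist frame fits every known size to about 1 mm, and its yaw agrees with the side view. The palette rear face is at x ≈ −8 mm, so its origin is at 32 mm. I'll press at x = −36 mm.

```bash
sed -i 's/^O=.*/O=np.array([.5226,-.0854]);YAW=-.282/' h.py
cat >> h.py <<'E'
def st(tag=""):
    o=env.get_obs();p=o["tool_pos"][:2]-O;c,s=np.cos(YAW),np.sin(YAW);f=o["contact_force"]
    l=(c*p[0]+s*p[1],-s*p[0]+c*p[1],o["tool_pos"][2]);F=(c*f[0]+s*f[1],-s*f[0]+c*f[1],f[2])
    print(tag,round(o["clock"],2),"pos mm",np.round(np.array(l)*1e3,1),"F",np.round(F,1));return np.array(l),np.array(F)
E
python3 - <<'E'
from h import *
env.movep(W(-.036,0,.06),ROT());st("hover")
env.line_to(W(-.036,0,.028),feed=.08);env.hold(.1);st()
for z in (.024,.020,.016,.0135):
    env.line_to(W(-.036,0,z),feed=.04);env.hold(.1);st()
im=cams.get_image("side");cv2.imwrite("pics/s1.png",cv2.resize(im[150:340,220:420,::-1],None,fx=3,fy=3))
E
```

```text
hover 4.61 pos mm [-35.3   0.1  61.2] F [0.6 0.4 1.3]
 5.26 pos mm [-35.6   0.   28.7] F [-0.2  0.4 -0.4]
 5.61 pos mm [-36.  -0.  24.] F [-0.1  0.6 -0.2]
 5.96 pos mm [-36.   0.  20.] F [ 0.4 -0.1  0.5]
 6.31 pos mm [-36.   0.  16.] F [-0.3  0.3 -0.7]
 6.66 pos mm [-36.   -0.   13.5] F [ 1.1  0.2 -0.1]
```

View pics/s1.png

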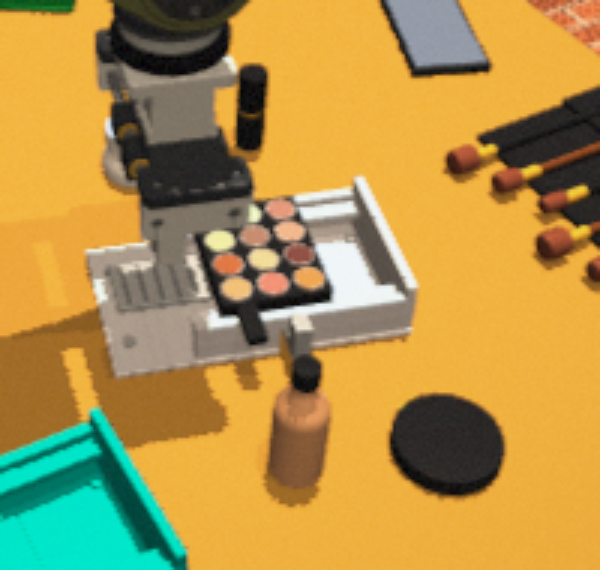

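No force, although the tip should be 11 mm into the pad's travel, and the near tooth at (303,330) still looks up. In the side view the tip is at about (165,262), towards the far edge of the pad. I'll check this by projecting the expected points.

Run:
```python
from h import *
o,F=st()
print("width",env.get_obs()["width"],env.get_obs()["joint_positions"])
S=cam("side");im=cams.get_image("side")[:,:,::-1].copy()
x0,y0,k=245,180,7
c=cv2.resize(im[y0:y0+85,x0:x0+110],None,fx=k,fy=k,interpolation=cv2.INTER_CUBIC)
def dot(P,col,):
    u=proj(S,P)[0];cv2.circle(c,(int((u[0]-x0+.5)*k),int((u[1]-y0+.5)*k)),3,col,-1)
for y in(-.022,.022):
    for x in(-.075,-.028): dot(W(x,y,.025),(0,0,255));dot(W(x,y,.011),(255,0,0))
for x,y in((-.044,.018),(-.044,-.018),(-.028,-.018)):dot(W(x,y,o[2]),(0,255,0))
dot(W(.041,-.074,.044),(255,0,255));dot(W(.041,-.074,.033),(255,255,0))
cv2.imwrite("pics/s2.png",c)
```

```text
6.71 pos mm [-36.    0.   13.5] F [-0.3 -0.3  0.2]
width 0.01190221311684429 [-2.27415406e-01  3.77651495e-01  1.82805884e+00  3.12953570e-05
  9.35873912e-01 -1.51622735e+00]
```

View pics/s2.png

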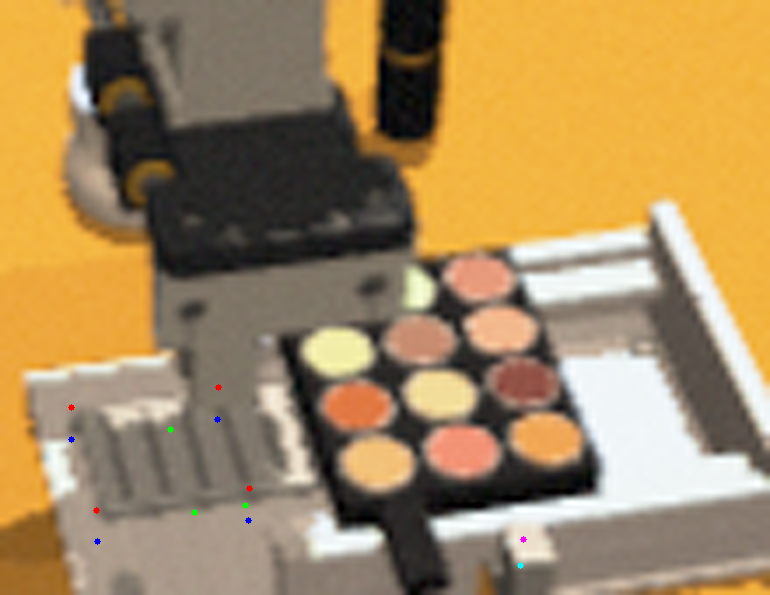

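The pad matches the red (up) outline, so the stop hasn't moved. The fingers end about 100 crop pixels above their expected tip (green). I'll check with the other views.

Run:
```python
from h import *
a=cams.get_image("wrist")[:,:,::-1];b=cams.get_image("top")[:,:,::-1]
cv2.imwrite("pics/w2.png",a)
cv2.imwrite("pics/t2.png",cv2.resize(b[110:240,250:420],None,fx=4,fy=4,interpolation=cv2.INTER_CUBIC))
s=cams.get_image("side")[:,:,::-1];c=cv2.resize(s[205:255,245:300],None,fx=10,fy=10,interpolation=cv2.INTER_CUBIC)
c=np.uint8(255*(c/255.)**.5);cv2.imwrite("pics/s3.png",c)
```

```text
(no output)
```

View pics/w2.png

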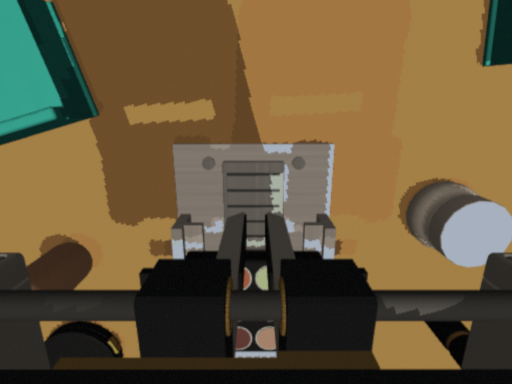

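View pics/t2.png

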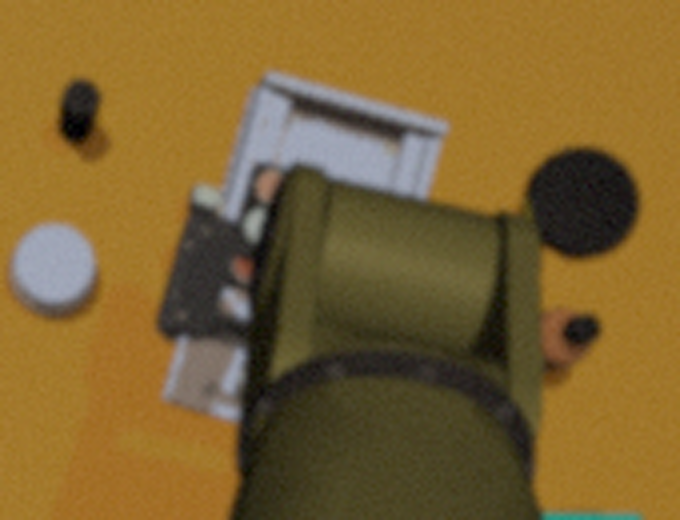

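View pics/s3.png

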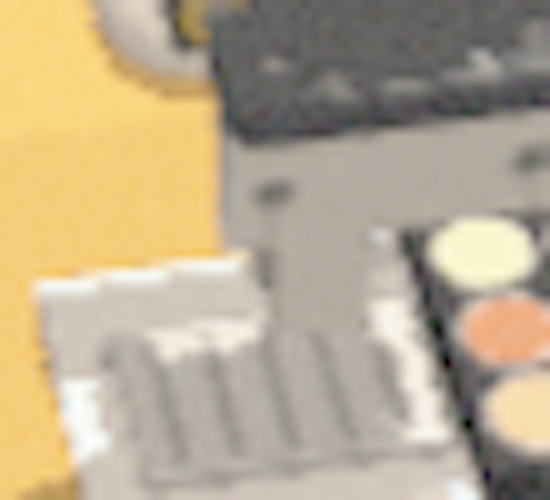

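All three views put the visible fingertips well above the reported TCP; in the wrist view the tips are at row ~215, where ~198 would be expected. I'll raise the hand so the fingers show against a clear background and measure the tip directly.

Run:
```python
from h import *
env.line_to(W(-.036,0,.11),feed=.2);env.hold(.1);o,_=st()
s=cams.get_image("side")[:,:,::-1];S=cam("side")
u=[proj(S,W(x,y,o[2]))[0] for x,y in((-.044,-.018),(-.028,-.018),(-.044,.018))];print(np.round(u,1))
c=cv2.resize(s[150:250,240:340],None,fx=6,fy=6,interpolation=cv2.INTER_CUBIC)
c=np.uint8(255*(c/255.)**.6)
for a in u:cv2.circle(c,(int((a[0]-239.5)*6),int((a[1]-149.5)*6)),3,(0,255,0),-1)
for z in(.02,.03,.04,.05):
    a=proj(S,W(-.044,-.018,o[2]+z))[0];cv2.circle(c,(int((a[0]-239.5)*6),int((a[1]-149.5)*6)),3,(255,0,255),-1)
cv2.imwrite("pics/s4.png",c)
```

```text
7.64 pos mm [-3.680e+01 -1.000e-01  1.084e+02] F [-0.1 -0.4 -0.6]
[[272.8 220. ]
 [280.6 219. ]
 [269.2 208.4]]
```

View pics/s4.png

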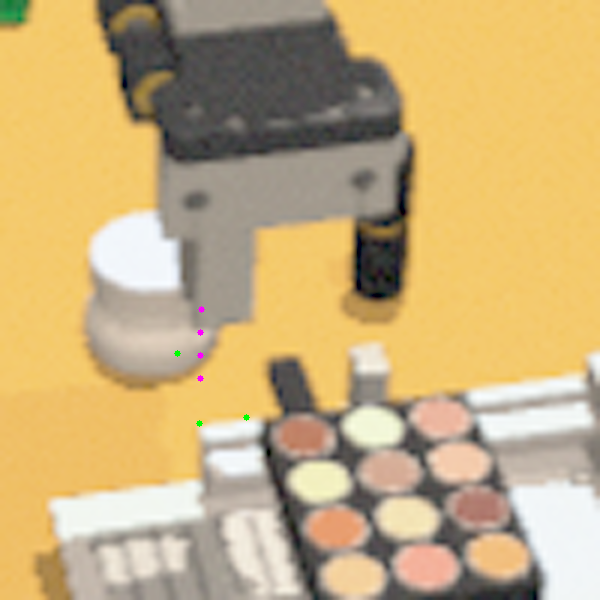

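The fingertips really end about 35–43 mm above the reported TCP, in both the side and wrist views, which explains the missing contact. About 40 mm of finger shows below the wide bracket. With the tip pressed to z ≈ 13 mm, the bracket stays about 10 mm above the palette top (44 mm). I'll find the pad by force, in small steps.

Run:
```python
from h import *
env.line_to(W(-.036,0,.014),feed=.2);env.hold(.1);st()
z=.008
while z>-.026:
    env.line_to(W(-.036,0,z),feed=.05);env.hold(.08);l,F=st()
    if F[2]>1.8 or np.linalg.norm(F)>8:break
    z-=.003
s=cams.get_image("side")[:,:,::-1];c=cv2.resize(s[180:265,245:355],None,fx=7,fy=7,interpolation=cv2.INTER_CUBIC)
cv2.imwrite("pics/s5.png",np.uint8(255*(c/255.)**.6))
```

```text
8.43 pos mm [-35.2   0.   15.3] F [ 0.4 -0.3  0.6]
 8.78 pos mm [-35.9  -0.    8.2] F [ 0.2  0.1 -0.3]
 9.11 pos mm [-36.  -0.   5.] F [-0.6  0.5  0.8]
 9.44 pos mm [-36.  -0.   2.] F [-0.5 -1.  -0.2]
 9.78 pos mm [-36.  -0.  -1.] F [ 0.5 -0.4 -0.3]
 10.11 pos mm [-36.  -0.  -4.] F [-0.2  0.9  0.5]
 10.44 pos mm [-36.    0.   -7.1] F [ 0.7 -0.2 -0.3]
 10.78 pos mm [-35.8   0.   -9.8] F [-0.1 -0.2  2.9]
```

View pics/s5.png

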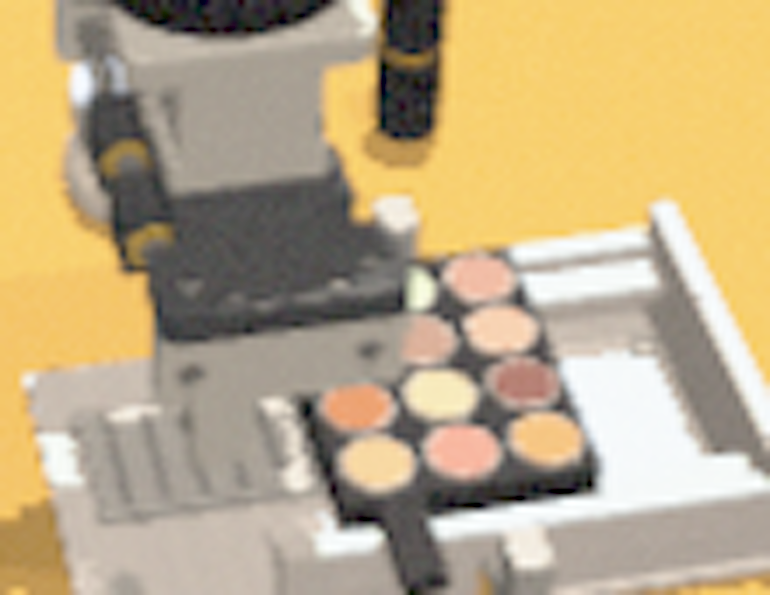

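Contact at TCP z ≈ −7.5 mm (tip offset about 32.5 mm). I'll press to about 11.5 mm of travel.

Run:
```python
from h import *
for z in (-.0125,-.0155,-.0185):
    env.line_to(W(-.036,0,z),feed=.05);env.hold(.12);l,F=st()
    if np.linalg.norm(F)>10:break
s=cams.get_image("side")[:,:,::-1];c=cv2.resize(s[180:265,245:355],None,fx=7,fy=7,interpolation=cv2.INTER_CUBIC)
cv2.imwrite("pics/s6.png",np.uint8(255*(c/255.)**.6))
```

```text
11.19 pos mm [-35.8   0.  -12.4] F [ 2.1 -0.   2.5]
 11.56 pos mm [-35.9   0.  -15.4] F [1.3 0.2 5.8]
 11.93 pos mm [-35.9   0.  -18.3] F [1.5 0.2 6. ]
```

View pics/s6.png

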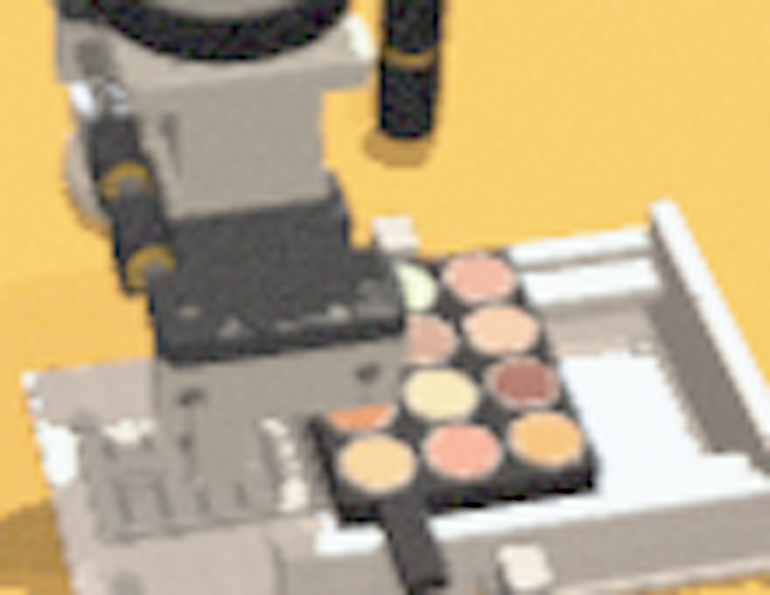

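The stop is down: the near tooth top dropped from row ~540 to ~565 in the crop, about 11 mm, with 6 N of spring force. Now I push forward with force checks.

Run:
```python
from h import *
Z=-.0188
for x in (-.020,-.010,0.0,.010):
    env.line_to(W(x,0,Z),feed=.04);env.hold(.08);l,F=st()
    if abs(F[0])>9 or F[2]>12:print("STOP");break
s=cams.get_image("side")[:,:,::-1];c=cv2.resize(s[180:265,245:355],None,fx=7,fy=7,interpolation=cv2.INTER_CUBIC)
cv2.imwrite("pics/s7.png",np.uint8(255*(c/255.)**.6))
```

```text
12.61 pos mm [-20.3  -0.1 -18.8] F [-0.8  0.   6.2]
 13.09 pos mm [-10.4  -0.  -18.8] F [-0.5 -0.8  5.8]
 13.57 pos mm [ -0.4  -0.  -18.8] F [-0.6 -0.   5.6]
 14.06 pos mm [  9.6  -0.  -18.8] F [-2.  -0.1  5.9]
```

View pics/s7.png

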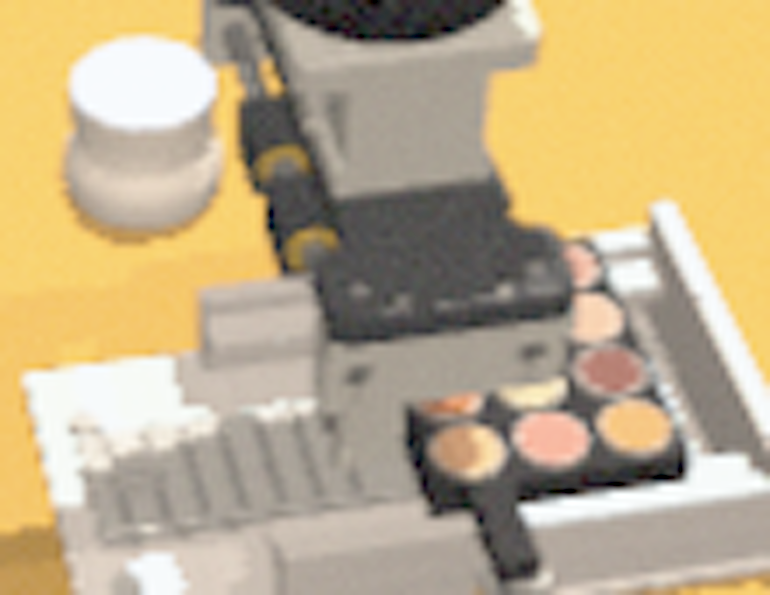

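The palette is moving along and the ears pass over the lowered teeth. I continue to the end wall with fine steps.

Run:
```python
from h import *
Z=-.0188
for x in (.020,.026,.029,.031,.033,.035,.037,.039):
    env.line_to(W(x,0,Z),feed=.03);env.hold(.1);l,F=st()
    if F[0]<-7 or F[2]>12:print("STOP");break
s=cams.get_image("side")[:,:,::-1];c=cv2.resize(s[180:265,245:355],None,fx=7,fy=7,interpolation=cv2.INTER_CUBIC)
cv2.imwrite("pics/s8.png",np.uint8(255*(c/255.)**.6))
cv2.imwrite("pics/w8.png",cams.get_image("wrist")[:,:,::-1])
t=cams.get_image("top")[:,:,::-1];cv2.imwrite("pics/t8.png",cv2.resize(t[110:240,250:420],None,fx=4,fy=4,interpolation=cv2.INTER_CUBIC))
```

```text
14.69 pos mm [ 19.4  -0.1 -18.9] F [-2.3 -0.6  5.9]
 15.14 pos mm [ 25.4  -0.  -18.9] F [-2.5 -0.3  6.7]
 15.49 pos mm [ 28.3  -0.  -19. ] F [-2.9 -0.   5.8]
 15.84 pos mm [ 30.1  -0.  -19. ] F [-4.4 -0.2  6.1]
 16.19 pos mm [ 31.2  -0.1 -19.1] F [-11.3  -0.4  10.1]
STOP
```

View pics/s8.png

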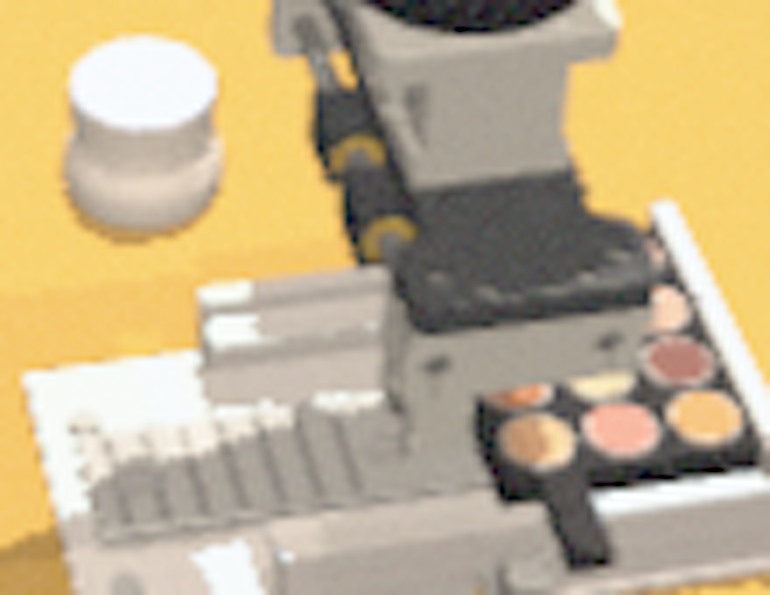

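View pics/t8.png

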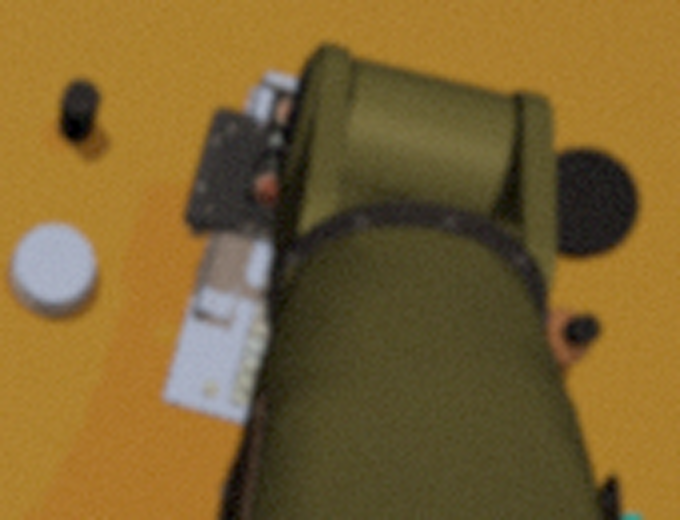

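The palette front meets the end wall and the force jumps to 11 N. The near ear at (585,545) is ahead of the lowered tooth at (525,575). I'll push slightly firmer once, back off with the stop still held, then lift.

Run:
```python
from h import *
env.line_to(W(.0340,0,-.0187),feed=.03);env.hold(.2);st("push")
env.line_to(W(.0255,0,-.0187),feed=.03);env.hold(.15);st("back")
s=cams.get_image("side")[:,:,::-1];c=cv2.resize(s[180:265,245:355],None,fx=7,fy=7,interpolation=cv2.INTER_CUBIC)
cv2.imwrite("pics/s9.png",np.uint8(255*(c/255.)**.6))
```

```text
push 16.79 pos mm [ 31.1  -0.1 -19.1] F [-18.3  -0.7  15.2]
back 17.38 pos mm [ 25.7   0.  -18.4] F [1.1 0.8 5.7]
```

View pics/s9.png

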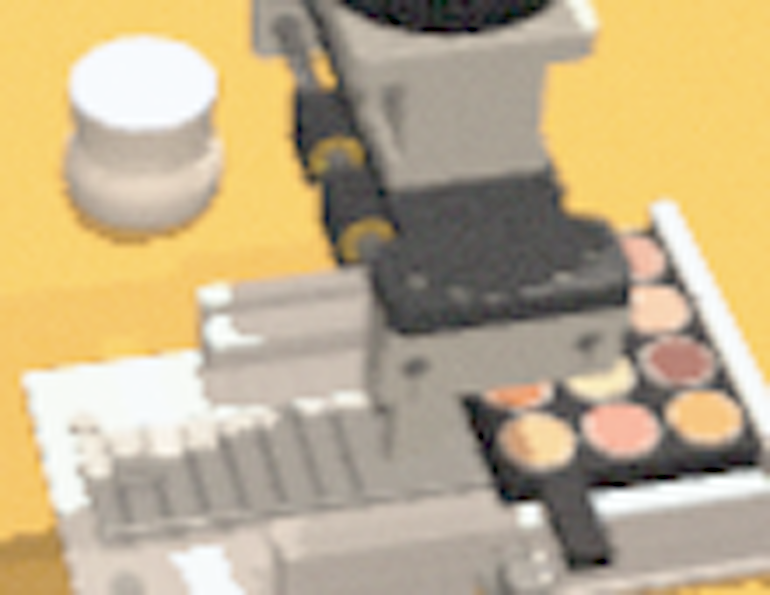

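The palette stayed against the wall (its front corner is still at (755,445)) and the finger is off it. Now I lift and check.

Run:
```python
from h import *
env.line_to(W(.0255,0,.03),feed=.06)
env.line_to(W(.0255,0,.12),feed=.2)
env.movep(W(-.06,0,.22),ROT());env.hold(.4);st("clear")
ob=env.get_obs();np.savez("w10.npz",p=ob["tool_pos"],r=ob["eef_rot"])
im=cams.get_image("wrist")[:,:,::-1];cv2.imwrite("pics/w10.png",cv2.resize(im[110:270,150:360],None,fx=3.7,fy=3.7,interpolation=cv2.INTER_CUBIC))
s=cams.get_image("side")[:,:,::-1];c=cv2.resize(s[165:325,235:400],None,fx=3.6,fy=3.6,interpolation=cv2.INTER_CUBIC);cv2.imwrite("pics/s10.png",c)
```

```text
clear 19.98 pos mm [-59.9  -0.  219.4] F [ 0.3  0.6 -0.8]
```

View pics/w10.png

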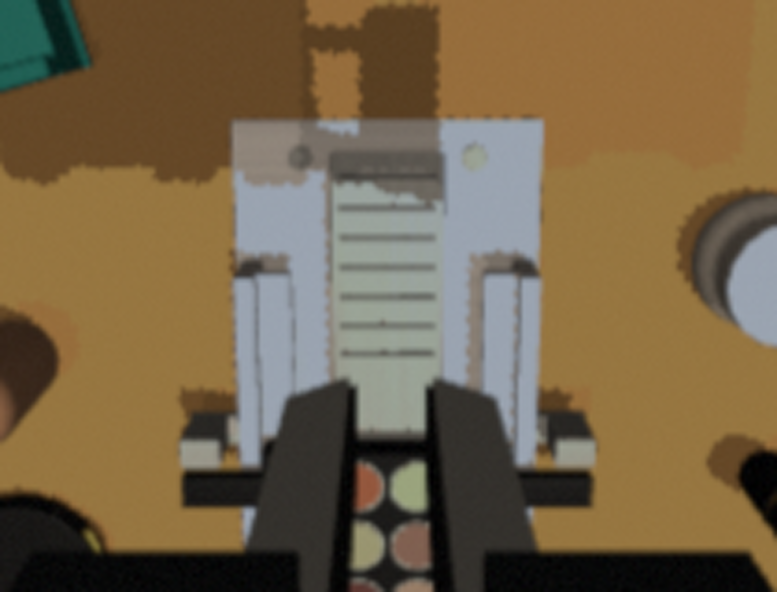

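View pics/s10.png

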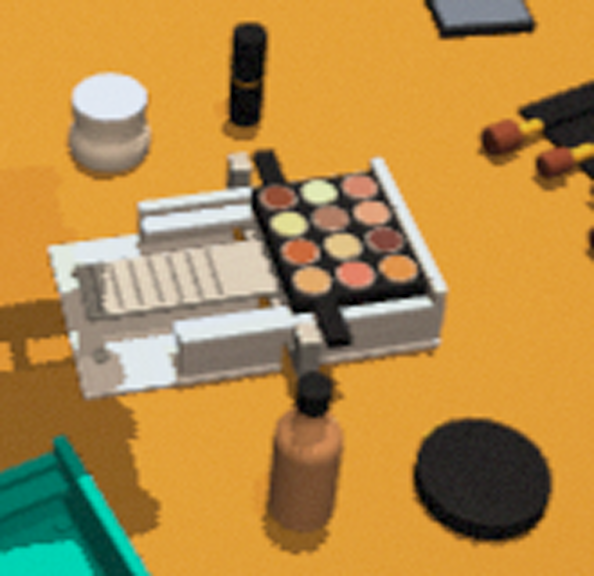

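The teeth are back up at their starting side pixels (239,158) and (307,330), with the ears just ahead of them. The cosmetics are at the same pixels as before. One numeric check of the palette's position before handing in.

Run:
```python
from h import *
d=np.load("w10.npz");C=cam("wrist",dict(tool_pos=d["p"],eef_rot=d["r"]))
c,s=np.cos(YAW),np.sin(YAW)
L=lambda P:((P[:,:2]-O)@np.array([[c,-s],[s,c]])).round(4)
g=lambda *a:[(150+(u-1.3)/3.7,110+(v-1.3)/3.7) for u,v in a]
print("teeth",L(cast(C,g((201,454),(576,453)),.044)))
print("ear rear/front",L(cast(C,g((183,474),(592,474),(183,506),(592,506)),.044)))
S=cam("side");h=lambda *a:[(235+(u-1.3)/3.6,165+(v-1.3)/3.6) for u,v in a]
print("side teeth",L(cast(S,h((239,158),(307,330)),.044)),"pal rear corners",L(cast(S,h((254,192),(298,307)),.044)),"front near",L(cast(S,h((430,289)),.044)))
a=cv2.imread("pics/crop_side.png").astype(int);b=cv2.imread("pics/s10.png").astype(int)
D=np.abs(a-b).sum(2)>120
for n,(x0,y0,x1,y1) in dict(found=(255,370,350,540),jar=(65,70,155,175),lip=(225,20,270,130),comp=(410,415,555,545)).items():print(n,D[y0:y1,x0:x1].mean().round(4))
env.job_done();print(env.get_obs()["clock"])
```

```text
teeth [[ 0.042  -0.0742]
 [ 0.0416  0.0735]]
ear rear/front [[ 0.0506 -0.0817]
 [ 0.0506  0.0803]
 [ 0.0646 -0.0824]
 [ 0.0646  0.081 ]]
side teeth [[ 0.0422  0.0756]
 [ 0.0424 -0.0736]] pal rear corners [[ 0.0432  0.043 ]
 [ 0.0424 -0.0557]] front near [[ 0.1208 -0.0563]]
found 0.0101
jar 0.0
lip 0.0
comp 0.0
the job is handed in; nothing more can be done
the job is handed in; nothing more can be done
```

The palette is fully home against the end wall and the spring stop is back up behind its ears. I handed the job in at about 20 s on the robot clock, with the gripper well clear.

I pressed the aluminium holder's pad down about 11 mm with the nearly closed fingertips. Keeping it down, I pushed the palette over the teeth until the force rose to 18 N at the wall. I then backed off with the stop still held down and lifted clear.

**Final checks**
- **Palette:** in the wrist view the ears run from holder x = 50.6 to 64.6 mm, which puts the palette's origin at about 80.6 mm (home is 81). In the side view its front is at 120.8 mm and the wall is at 121.
- **Stop:** both teeth are up at their starting pixels in the side view, and measure holder x ≈ 42 mm (nominal 41).
- **Cosmetics:** the jar, lipstick and compact show no change between the before and after side pictures. About 1% of the bottle's pixels changed; the bottle itself looks unmoved and I didn't look into the cause.

**What disagreed:** the fingertips end about 32 mm short of the reported TCP. My first press, at TCP z = 13.5 mm, therefore met nothing, so I found the pad by force instead (contact at TCP z ≈ −7.5 mm).

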